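# Clamp a carving-wax block in the key-operated vise

## Robot

A 6-joint arm with a two-finger parallel gripper is mounted at the origin on a cart in front of the work surface, level with it; the furniture and walls round the work are solid. World frame = base frame: x ahead of the robot, y to its left, z up, the work surface at z = 0. Lengths are in m, angles in degrees, forces in N, time in s.
With the tool pointing down it reaches from about 0.3 to 0.85 m from the base axis. Payload 4.2 kg.
Tool frame: the origin (TCP) lies at the very end of the fingers, on their centre line; the grasp point (between the pads) lies 19 mm behind it (r.grip_point_offset is the distance from the TCP to the grasp point, in m); z points along the fingers, y is the line along which they close (so a half turn about z gives the same grasp; the last joint's range is limited). The gripper opens to 91 mm and grips with 3 to 60 N. Pads are 32 mm wide; open, the fingers measure 118 mm over their backs; the gripper's body (76 mm by 178 mm) begins 60 mm behind the grasp point.
Start: joints at [62.853, 18.312, 89.639, -0, 72.044, -1.146], TCP at [0.252, 0.517, 0.214] pointing down, gripper open.
Joint ranges: [-177.97, 177.97], [-48.28, 115.42], [12.27, 149.76], [-77.06, 257.06], [2.81, 150.46], [-146.56, 146.56]. Speed limits (degrees/s): [147.25, 147.25, 180, 180, 180, 180].

## Interface

Orientations are given as [roll, pitch, yaw] about the fixed x, y, z axes, in that order (R = Rz(yaw) Ry(pitch) Rx(roll)).
In Python, from bench import r gives the robot as it stands.
- The arm moves only by the shell command python3 shift.py 'ROWS' [OPENING]. ROWS is a JSON list of rows, 1 to 10 of them, each an object with the fields x, y, z (the shift in m), rx, ry, rz (a rotation vector in degrees); a field left out counts as zero; each row is the pose to reach, as a shift and turn from the pose commanded when the command began, along the tool's axes at that moment; what a row does not reach only later rows make up. A row lasts 1/8 s, in which the tool goes at most 0.0625 m and 10.7 degrees, less where a joint would pass 70% of its speed; a pose out of reach is approached as far as the arm can. OPENING is the finger opening in m, set as the command begins (- or left out keeps the last). The fingers move at their own pace and stop on an object; the grip force is fixed at half the most. Time passes only in rows, so rows that do not move let the fingers close. It prints the time, the measured TCP pose, the force, the opening and the grip force at its end. Input that does not fit is refused with a message, and nothing moves.
- r.observe(): the state, without advancing time (a new reading comes with each control period).
- r.camera(name): name is "scene" or "top" or "wrist"; returns a dict with "pixels" (420x560x3 uint8, red, green, blue), "vfov" (degrees; the focal length in pixels is half the picture's height over the tangent of half this angle, whatever the lens; pixels are square), "cx", "cy" (the principal point, pixels), "R" (3x3) and "t" (3): a world point X has camera coordinates R X + t; the wrist camera has in their place "T_tool_cam" (4x4, takes a point from camera to tool coordinates, whose origin is the TCP and whose axes are the flange's). Camera axes: x right, y down, z forward; pixel columns grow to the right and rows downward; lengths in m; the calibration is good to about 2 mm. A picture is of the moment at which its call begins: read the wrist's pose just before it. There is no depth.
- r.finish_job(): hands the job in; it is judged then, once.
The state is a dict: "clock": time; "q": joint angles; "qvel": joint speeds; "joint_torque": joint torques, N m; "ee_pos": TCP position; "orientation": TCP orientation; "force": force on the tool from outside, world axes, zero at the start; "ft_torque": the same for the moment, N m; "gripper_width": finger opening in m; "grasp_force": force on a finger pad.
Only numpy, scipy, OpenCV 4.12 (cv2) and the standard library are available. Lean on these libraries where they do the work, as an engineer would, in place of code of your own. Each camera call takes 0.05 s, during which the arm holds its last target. There are 200 camera calls.

## Task

Get the green wax block ready for carving: stand it upright between the leather-faced jaws of the small bench vise, square to them and in the middle of their width, down on the steel bed, and let go of it. Then take the steel T-key out of the wooden tool block, fit it fully home in the vise's cross-shaped socket (turn it until it drops in) and turn it clockwise until the jaws hold the block tight. Leave the key standing in the socket, and leave the loose tools lying around where they are.

Things in the scene. Friction and masses are not known exactly. Their poses are not given: they have to be found in the camera images.
- wax: Green carving-wax block, 24 (x) x 45 (y) x 41 (z) mm, about 70 g, standing on the worktop. Origin: centre of its underside, z up. Grip it by its two ends, 45 mm apart along y: the jaws close on its 24 mm thickness and are only 34 mm wide, so fingers on the ends pass beside them.
- vise: Small dark-grey key-operated bench vise, bolted down. Base 164 (x) x 70 (y) x 14 mm; origin: centre of its underside, z up; long axis x, from the spindle housing (-x end, 54 x 54 mm, top 42 mm up) to the fixed jaw (+x end). The jaws are 34 mm wide along y, their tops 48 mm above the worktop. The leather face of the fixed jaw is at x = 45 mm.
- vise_bed (a point): Point on the flat ground-steel bed between the jaws, 18 mm above the worktop, on the vise's centre line, 28 mm from the vise origin along its x (17 mm from the fixed jaw's face). The bed is 44 mm wide along y. Axes as the vise.
- vise_jaw: Sliding steel jaw. Origin: under the middle of its leather face, at worktop level. It stands open, 28 to 35 mm from the fixed jaw, and closes along the vise's +x by 6 mm per radian of the spindle, clockwise seen from above: 0.6 to 1.9 rad close it on the block. The spindle needs about 0.2 N m to turn, 0.3 to 0.7 N m as the jaws grip, and stays where it is left.
- socket (a point): Centre of the mouth of the cross-shaped socket in the round steel spindle (38 mm across), 44 mm above the worktop, 45 mm from the vise origin along its -x. Two crossed slots, each 12 x 30 mm, 24 mm deep. The spindle stops at any angle, which is not reported: a key turned on it under 3 to 6 N drops in at any quarter turn, with 10 degrees of play; if the tip catches on an edge, ease back and press.
- t_key: Steel T-key, 0.2 kg, 75 mm tall, upright. Origin: centre of the underside of its tip, z up. The tip is a cross of two bars 25 x 7 mm along x and y, 18 mm long, the lowest 3 mm tapered; above it a collar, 34 mm across, 5 mm thick, that rests on the spindle when the key is home (origin then 18 mm below the socket's mouth); shank 16 mm across; cross handle at the top.
- key_handle (a point): Middle of the key's cross handle, 68 mm above the key's origin, axes as the key: a flat bar 74 mm long along y, 12 mm thick along x, 14 mm high. Pinch it across its thickness.
- tool_block: Hardwood block, 48 (x) x 110 (y) x 32 mm, fixed. Origin: centre of its underside. The key hangs by its collar in a 29 mm round hole, 26 mm deep, at y = +26 mm, and lifts straight out (18 mm); four ball-ended steel punches, up to 54 mm high, stand in the -y half.
- file: Half-round needle file with a wooden handle, 12 x 162 x 12 mm, lying. Bystander.
- caliper: Steel calipers, 52 x 155 x 6 mm, lying. Bystander.
- folding_loupe: Small folding loupe, 26 x 30 x 15 mm. Bystander.
- dropper_bottle: Brown dropper bottle with black cap, 33 mm across, 102 mm tall, standing. Bystander.
- emery: Small reddish abrasive block, 14 x 40 x 12 mm, lying. Bystander.

How it is judged (in metres and radians):
On the way, in this order (a step that is already met when the one before it is completed fails the run):
1. the wax block stands on the bed between the open jaws, released, with the key not yet in the socket (x of wax in the frame of vise_bed between -0.014 and 0.014 m and y of wax in the frame of vise_bed between -0.008 and 0.008 m and z of wax in the frame of vise_bed between -0.003 and 0.003 m and angle between wax's own z axis and vertical below 0.09 rad and angle between the y axis of wax and the y axis of vise, either way round below 0.25 rad and contact force between the fingers and wax below 0.1 N and not (z of t_key in the frame of socket below -0.0155 m and horizontal distance between t_key and socket below 0.004 m and angle between t_key's own z axis and vertical below 0.12 rad)), for 0.2 s.
2. the key is fully home in the socket, the block still standing between the jaws (z of t_key in the frame of socket below -0.0155 m and horizontal distance between t_key and socket below 0.004 m and angle between t_key's own z axis and vertical below 0.12 rad and x of wax in the frame of vise_bed between -0.014 and 0.014 m and y of wax in the frame of vise_bed between -0.008 and 0.008 m and z of wax in the frame of vise_bed between -0.003 and 0.003 m and angle between wax's own z axis and vertical below 0.09 rad and angle between the y axis of wax and the y axis of vise, either way round below 0.25 rad), for 0.2 s.
At the end, for the whole second after the job is handed in: The wax block stands on the bed (3 mm), upright (5 deg), square (14 deg) and centred (8 mm) between the jaws, gripped by the sliding jaw with over 8 N; the key stands in the socket, tip over 15.5 mm below the mouth, upright (7 deg), at rest; the loose bystanders have moved under 30 mm (all of step 2 and contact force between vise_jaw and wax above 8 N and linear speed of each of t_key, wax below 0.02 m/s); the robot touches nothing.
It fails at once if a loose bystander is moved by more than 30 mm (distance of any of file, caliper, folding_loupe, dropper_bottle, emery from where it was at the start of the episode above 0.03 m).
It also fails if it takes over 67 s, if anything falls off the work surface, if the arm or the gripper's body presses on something with over 40 N, if the wrist force passes 120 N, or if a joint passes its speed limit or range.

## Working session

There is one attempt and no reset: what is moved stays moved. The work goes in short steps, Python scripts to look and compute and a shell command to move; the robot and the scene stay as the last step left them, time stands still between calls to the robot, and variables do not carry over. Pictures are saved under pics/ and viewed, at most 12 in all, crops included, and the job is handed in when it is done.

```bash
ls; mkdir -p pics
python3 - <<'E'
from bench import r
import cv2,numpy as np,pickle
s=r.observe();print({k:np.round(v,4) for k,v in s.items()}, r.grip_point_offset)
for n in("scene","top","wrist"):
    c=r.camera(n);pickle.dump((s,c),open(f'pics/{n}0.pkl','wb'));cv2.imwrite(f'pics/{n}0.png',c["pixels"][:,:,::-1])
    print(n,{k:np.round(v,4) for k,v in c.items() if k!="pixels"})
E
```

```text
bench.py
pics
shift.py
{'clock': np.float64(0.0), 'q': array([ 6.28541e+01,  1.83524e+01,  8.97062e+01, -1.00000e-03,
        7.20415e+01, -1.14810e+00]), 'qvel': array([-0.0737,  0.0005,  0.0313, -0.1128, -0.0152, -0.0055]), 'joint_torque': array([-5.00000e-04, -4.12480e+01, -2.31975e+01,  7.29000e-02,
        4.57000e-02, -1.00000e-04]), 'ee_pos': array([0.2518, 0.5164, 0.2131]), 'orientation': array([-1.798999e+02, -1.100000e-03,  1.540025e+02]), 'force': array([-0.2151, -0.2129, -0.7254]), 'ft_torque': array([ 0.0089, -0.0104,  0.0302]), 'grasp_force': np.float64(0.0), 'gripper_width': np.float64(0.0912)} 0.0188
scene {'vfov': np.float64(53.8543), 'cx': np.float64(279.5071), 'cy': np.float64(219.1053), 'R': array([[ 0.7165, -0.6974, -0.0155],
       [-0.4871, -0.4842, -0.7268],
       [ 0.4994,  0.5283, -0.6867]]), 't': array([-0.6205,  0.122 ,  0.8473])}
top {'vfov': np.float64(55.7705), 'cx': np.float64(276.4407), 'cy': np.float64(205.6185), 'R': array([[-0.0189, -0.9992, -0.0348],
       [-0.9872,  0.0242, -0.158 ],
       [ 0.1587,  0.0313, -0.9868]]), 't': array([-0.3491,  0.5591,  0.9043])}
wrist {'vfov': np.float64(63.1299), 'cx': np.float64(282.1424), 'cy': np.float64(213.9196), 'T_tool_cam': array([[ 3.000e-04, -9.662e-01, -2.578e-01,  7.340e-02],
       [ 1.000e+00, -0.000e+00,  1.000e-03,  1.100e-03],
       [-1.000e-03, -2.578e-01,  9.662e-01, -1.706e-01],
       [ 0.000e+00,  0.000e+00,  0.000e+00,  1.000e+00]])}
```

View pics/scene0.png

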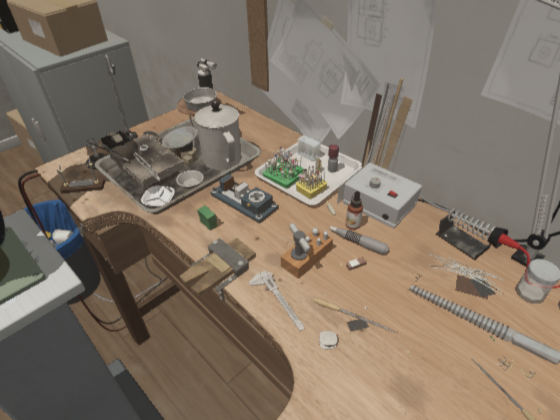

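View pics/top0.png

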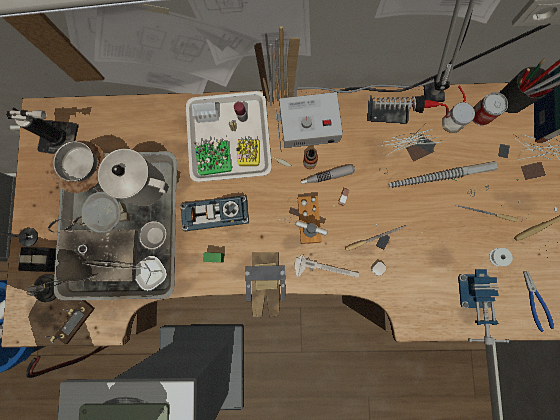

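```bash
cat > h.py <<'E'
import numpy as np,cv2,pickle
from scipy.spatial.transform import Rotation as Ro
def load(n): return pickle.load(open(f'pics/{n}.pkl','rb'))
def ray(sc,uv):
    """camera centre and world direction(s) for pixel(s)"""
    s,c=sc;uv=np.atleast_2d(uv).astype(float);f=210/np.tan(np.radians(c['vfov']/2))
    d=np.c_[(uv[:,0]-c['cx'])/f,(uv[:,1]-c['cy'])/f,np.ones(len(uv))]
    if 'R' in c: return -c['R'].T@c['t'], d@c['R']
    Rt=Ro.from_euler('xyz',s['orientation'],degrees=True).as_matrix();T=c['T_tool_cam']
    return Rt@T[:3,3]+s['ee_pos'], d@(Rt@T[:3,:3]).T
def plane(sc,uv,z):
    o,d=ray(sc,uv);return o+d*((z-o[2])/d[:,2])[:,None]
def tri(views):
    """least-squares meeting point of rays [(sc,uv),...], and the residual"""
    A=np.zeros((3,3));b=np.zeros(3);P=[]
    for sc,uv in views:
        o,d=ray(sc,uv);d=d[0]/np.linalg.norm(d[0]);M=np.eye(3)-np.outer(d,d);A+=M;b+=M@o;P.append((M,o))
    x=np.linalg.solve(A,b);return x,[np.linalg.norm(M@(x-o)) for M,o in P]
def snap(n,name='wrist'):
    from bench import r
    s=r.observe();c=r.camera(name);pickle.dump((s,c),open(f'pics/{n}.pkl','wb'));cv2.imwrite(f'pics/{n}.png',c['pixels'][:,:,::-1]);return s,c
def mask(sc,f,k=3):
    p=cv2.cvtColor(sc[1]['pixels'],cv2.COLOR_RGB2HSV).astype(int);m=f(p[...,0],p[...,1],p[...,2]).astype(np.uint8)
    return cv2.morphologyEx(m,cv2.MORPH_OPEN,np.ones((k,k),np.uint8))
def totool(s,dw): return Ro.from_euler('xyz',s['orientation'],degrees=True).as_matrix().T@np.asarray(dw)
E
python3 - <<'E'
from h import *
t=load('top0')
for n,uv,z in [('wax',(213,257),.04),('spindle',(233,209),.044),('vise',(215,212),.03),('key',(310,229),.1),('tb',(310,218),.032),('bottle',(310,155),.1)]:
    print(n,plane(t,uv,z).round(3))
p=t[1]['pixels'][130:290,160:400];a=cv2.resize(p,None,fx=3.3,fy=3.3,interpolation=cv2.INTER_CUBIC)
cv2.imwrite('pics/topcrop.png',a[:,:,::-1])
E
```

```text
wax [[ 0.433 -0.211  0.04 ]]
spindle [[ 0.545 -0.258  0.044]]
vise [[ 0.541 -0.213  0.03 ]]
key [[ 0.488 -0.436  0.1  ]]
tb [[ 0.521 -0.44   0.032]]
bottle [[ 0.655 -0.441  0.1  ]]
```

View pics/topcrop.png

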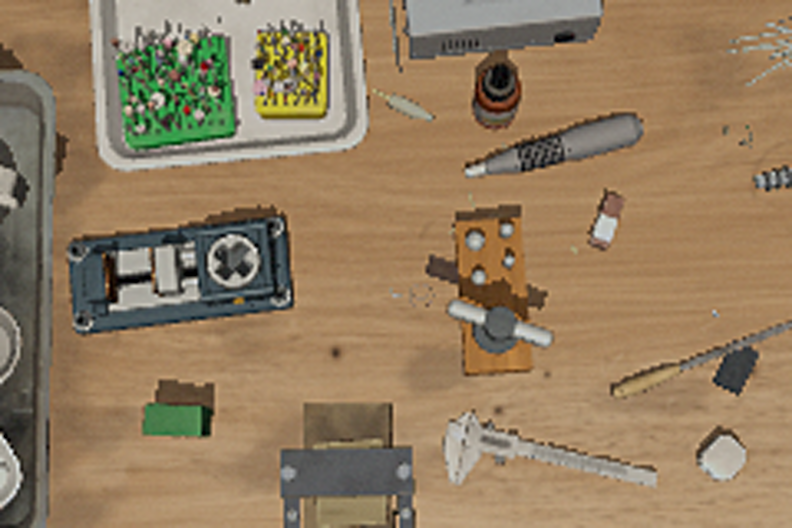

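View pics/wrist0.png

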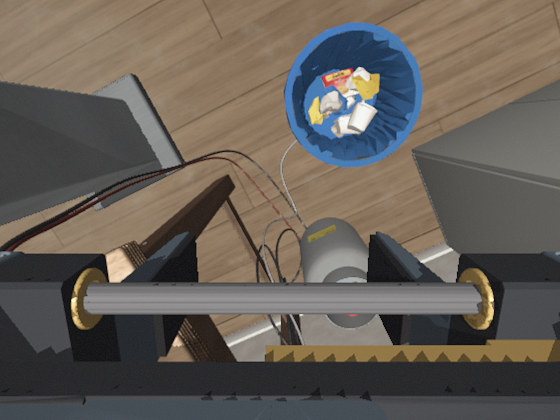

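The top view shows the vise at (215,212) with its spindle on the right (-y world), the wax at (213,257), and the tool block with the key at (310,229). The wrist picture shows only the floor. I'll move the wrist camera over the work.

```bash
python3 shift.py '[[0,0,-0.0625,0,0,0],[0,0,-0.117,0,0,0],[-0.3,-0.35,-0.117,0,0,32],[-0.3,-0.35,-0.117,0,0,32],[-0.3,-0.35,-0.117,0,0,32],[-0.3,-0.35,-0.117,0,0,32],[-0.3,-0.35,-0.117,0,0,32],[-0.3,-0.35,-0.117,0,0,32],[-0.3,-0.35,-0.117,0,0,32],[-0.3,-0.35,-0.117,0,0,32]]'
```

```text
refused: ROWS must be a list of objects with named fields. Nothing was moved.
```

The call was refused and nothing moved: it wants a list of objects with named fields. Same move again in that form.

```bash
python3 shift.py '[{"z": -0.0625},{"z": -0.117},{"x": -0.3,"y": -0.35,"z": -0.117,"rz": 32},{"x": -0.3,"y": -0.35,"z": -0.117,"rz": 32},{"x": -0.3,"y": -0.35,"z": -0.117,"rz": 32},{"x": -0.3,"y": -0.35,"z": -0.117,"rz": 32},{"x": -0.3,"y": -0.35,"z": -0.117,"rz": 32},{"x": -0.3,"y": -0.35,"z": -0.117,"rz": 32},{"x": -0.3,"y": -0.35,"z": -0.117,"rz": 32},{"x": -0.3,"y": -0.35,"z": -0.117,"rz": 32}]'
python3 - <<'E'
from h import *
from bench import r
s=r.observe();print(totool(s,np.array([.49,-.38,.33])-s['ee_pos']),s['orientation'])
E
```

```text
clock: 1.4
ee_pos: [0.3683, 0.0679, 0.3309]
orientation: [-180.0, 0.0, 121.8]
force: [-0.1, -0.1, 0.6]
gripper_width: 0.091
grasp_force: 0.0
[-0.44489854 -0.13232366  0.00117074] [-1.79990321e+02  3.32520619e-02  1.21765498e+02]
```

```bash
python3 shift.py '[{"x": -0.445,"y": -0.132,"rz": 32},{"x": -0.445,"y": -0.132,"rz": 32},{"x": -0.445,"y": -0.132,"rz": 32},{"x": -0.445,"y": -0.132,"rz": 32},{"x": -0.445,"y": -0.132,"rz": 32},{"x": -0.445,"y": -0.132,"rz": 32},{"x": -0.445,"y": -0.132,"rz": 32},{"x": -0.445,"y": -0.132,"rz": 32},{"x": -0.445,"y": -0.132,"rz": 32},{"x": -0.445,"y": -0.132,"rz": 32}]'
python3 - <<'E'
from h import *
s,c=snap('w1');print(s['qvel'].round(2),s['ee_pos'],s['orientation'])
E
```

```text
clock: 2.65
ee_pos: [0.4919, -0.3756, 0.3307]
orientation: [-180.0, -0.1, 90.0]
force: [-1.1, 0.1, 0.8]
gripper_width: 0.0908
grasp_force: 0.0
[ 0.72 -1.01  0.27 -0.04 -0.06 -0.08] [ 0.49187267 -0.37564595  0.33074763] [-1.79967104e+02 -6.85062207e-02  9.00216936e+01]
```

View pics/w1.png

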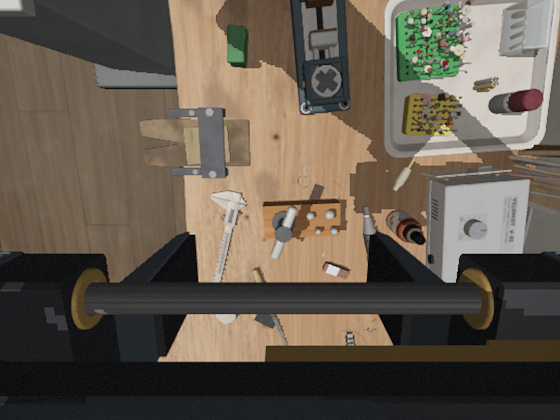

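Wrist view: wax at (237,46), spindle with the cross slots at (326,80), key handle at (285,232), and the vise cut off at the top edge. I'll move over the vise for a second, fuller view.

```bash
python3 shift.py '[{"x": 0.055,"z": 0.03},{"x": 0.11,"z": 0.06},{"x": 0.11,"z": 0.06},{"x": 0.11,"z": 0.06},{"x": 0.11,"z": 0.06}]'
python3 - <<'E'
from h import *
s,c=snap('w2');print(s['qvel'].round(2),s['ee_pos'],s['orientation'])
a=c['pixels'][0:260,150:490];cv2.imwrite('pics/w2c.png',cv2.resize(a,None,fx=2.3,fy=2.3,interpolation=cv2.INTER_CUBIC)[:,:,::-1])
E
```

```text
clock: 3.32
ee_pos: [0.4929, -0.2676, 0.2724]
orientation: [179.8, 0.1, 90.0]
force: [0.0, -0.4, -0.5]
gripper_width: 0.0909
grasp_force: 0.0
[-0.47  0.44 -0.02  0.08  0.01 -0.01] [ 0.492894   -0.26763678  0.27240767] [1.79838273e+02 1.04932833e-01 8.99703609e+01]
```

View pics/w2c.png

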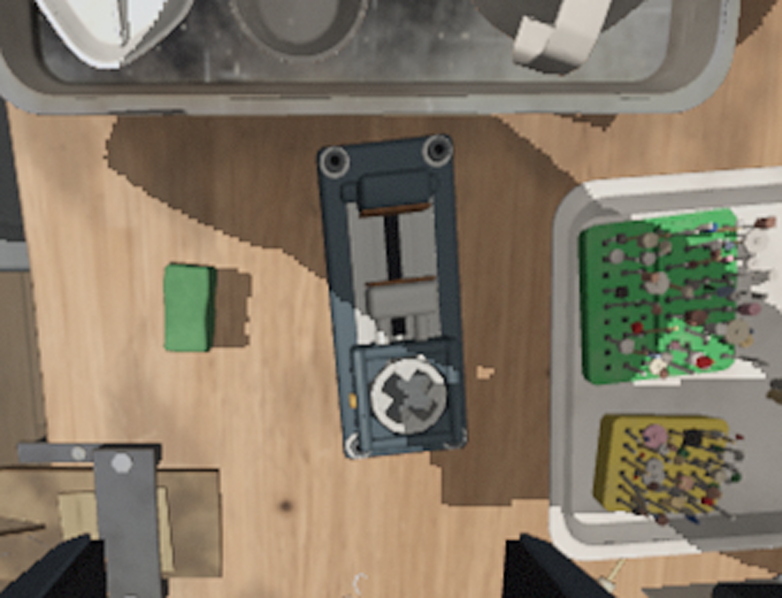

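Run:
```python
from h import *
w1,w2,t=load('w1'),load('w2'),load('top0')
# wax
for n,w,roi in(('w1',w1,(200,20,280,80)),('w2',w2,(200,95,262,170)),('top',t,(195,245,232,270))):
    m=mask(w,lambda h,s,v:(h>50)&(h<85)&(s>80)&(v>40));k=np.zeros_like(m);x0,y0,x1,y1=roi;k[y0:y1,x0:x1]=m[y0:y1,x0:x1]
    v=cv2.cvtColor(w[1]['pixels'],cv2.COLOR_RGB2HSV)[...,2];print(n,k.sum(),np.percentile(v[k>0],[5,25,50,75,95]))
    thr,_=cv2.threshold(v[k>0].reshape(-1,1),0,255,cv2.THRESH_OTSU);b=(k>0)&(v>thr)
    for nm,mm in(('all',k>0),('bright',b)):
        c=max(cv2.findContours(mm.astype(np.uint8),cv2.RETR_EXTERNAL,cv2.CHAIN_APPROX_NONE)[0],key=cv2.contourArea)
        rr=cv2.minAreaRect(c);bx=cv2.boxPoints(rr);P=plane(w,bx,.041);print(nm,thr,np.round(bx).tolist(),'ctr',P.mean(0).round(4),'sides mm',[round(1e3*np.linalg.norm(P[i]-P[i-1]),1) for i in (1,2)],'dir',[np.degrees(np.arctan2(*(P[i]-P[i-1])[1::-1])).round(1) for i in(1,2)])
# spindle ring: bright, low-saturation
for n,w,(x0,y0,x1,y1) in(('w1',w1,(300,55,352,105)),('w2',w2,(306,150,350,195))):
    g=cv2.resize(w[1]['pixels'][y0:y1,x0:x1],None,fx=4,fy=4,interpolation=cv2.INTER_CUBIC)
    g=cv2.cvtColor(g,cv2.COLOR_RGB2GRAY);c=cv2.HoughCircles(cv2.GaussianBlur(g,(5,5),1),cv2.HOUGH_GRADIENT,1,40,param1=120,param2=15,minRadius=45,maxRadius=85)
    c=c[0][:3];uv=c[:,:2]/4+[x0,y0];print(n,uv.round(1),(c[:,2]/4).round(1),plane(w,uv,.044).round(4))
q=lambda a:np.array(a)/2.3+[150,0]
P=plane(w2,q([(318,150),(452,135),(345,458),(467,450)]),.014);print('base',P.round(4),np.degrees(np.arctan2(*(P[0]-P[2])[1::-1])),np.degrees(np.arctan2(*(P[1]-P[3])[1::-1])))
P=plane(w2,q([(357,213),(435,206),(370,287),(437,280)]),.048);print('jaws',P.round(4))
```

```text
w1 714 [ 49.    72.    76.   128.75 150.  ]
all 105.0 [[228.0, 25.0], [247.0, 25.0], [247.0, 67.0], [228.0, 67.0]] ctr [ 0.4365 -0.2099  0.041 ] sides mm [np.float64(23.1), np.float64(47.4)] dir [np.float64(0.0), np.float64(-91.5)]
bright 105.0 [[228.0, 44.0], [243.0, 44.0], [243.0, 61.0], [228.0, 61.0]] ctr [ 0.4338 -0.217   0.041 ] sides mm [np.float64(18.5), np.float64(19.4)] dir [np.float64(0.0), np.float64(-91.6)]
w2 589 [ 53. 133. 150. 152. 155.]
all 105.0 [[222.0, 115.0], [243.0, 115.0], [243.0, 152.0], [222.0, 152.0]] ctr [ 0.4367 -0.2059  0.041 ] sides mm [np.float64(23.7), np.float64(41.3)] dir [np.float64(-0.0), np.float64(-91.7)]
bright 105.0 [[222.0, 115.0], [240.0, 115.0], [240.0, 152.0], [222.0, 152.0]] ctr [ 0.4349 -0.2059  0.041 ] sides mm [np.float64(20.3), np.float64(41.3)] dir [np.float64(-0.0), np.float64(-91.8)]
top 156 [117.75 122.75 125.   129.   141.75]
all 45.0 [[204.0, 253.0], [221.0, 253.0], [221.0, 261.0], [204.0, 261.0]] ctr [ 0.4333 -0.2097  0.041 ] sides mm [np.float64(40.0), np.float64(18.5)] dir [np.float64(-91.2), np.float64(-179.8)]
bright 45.0 [[204.0, 253.0], [220.0, 253.0], [220.0, 261.0], [204.0, 261.0]] ctr [ 0.4333 -0.2085  0.041 ] sides mm [np.float64(37.6), np.float64(18.5)] dir [np.float64(-91.2), np.float64(-179.8)]
w1 [[324.9  80.6]] [16.4] [[ 0.5452 -0.2499  0.044 ]]
w2 [[327.6 172.1]] [16.4] [[ 0.5467 -0.2496  0.044 ]]
base [[ 0.5007 -0.1291  0.014 ]
 [ 0.5682 -0.1221  0.014 ]
 [ 0.5165 -0.2886  0.014 ]
 [ 0.5844 -0.2841  0.014 ]] 95.64880682246316 95.71403232949157
jaws [[ 0.5187 -0.162   0.048 ]
 [ 0.5556 -0.1588  0.048 ]
 [ 0.5256 -0.196   0.048 ]
 [ 0.558  -0.1927  0.048 ]]
```

```bash
python3 shift.py '[{"x": 0.061,"y": -0.058,"z": 0.04,"rz": 20},{"x": 0.061,"y": -0.058,"z": 0.122,"rz": 90},{"x": 0.061,"y": -0.058,"z": 0.122,"rz": 90},{"x": 0.061,"y": -0.058,"z": 0.122,"rz": 90},{"x": 0.061,"y": -0.058,"z": 0.122,"rz": 90},{"x": 0.061,"y": -0.058,"z": 0.122,"rz": 90},{"x": 0.061,"y": -0.058,"z": 0.122,"rz": 90},{"x": 0.061,"y": -0.058,"z": 0.122,"rz": 90},{"x": 0.061,"y": -0.058,"z": 0.122,"rz": 90},{"x": 0.061,"y": -0.058,"z": 0.122,"rz": 90}]'
python3 - <<'E'
from h import *
w3=snap('w3');s=w3[0];print(s['ee_pos'],s['orientation'],s['q'].round(1))
w1,w2=load('w1'),load('w2')
print('socket',tri([(w1,(324.9,80.6)),(w2,(327.6,172.1))]))
m=mask(w3,lambda h,s,v:(h>50)&(h<85)&(s>80)&(v>30));m[:120]=0;m[330:]=0;m[:,:180]=0;m[:,380:]=0
v=cv2.cvtColor(w3[1]['pixels'],cv2.COLOR_RGB2HSV)[...,2]
thr,_=cv2.threshold(v[m>0].reshape(-1,1),0,255,cv2.THRESH_OTSU);print(thr,m.sum(),np.percentile(v[m>0],[5,25,50,75,95]))
for mm in(m>0,(m>0)&(v>thr)):
    c=max(cv2.findContours(mm.astype(np.uint8),cv2.RETR_EXTERNAL,cv2.CHAIN_APPROX_NONE)[0],key=cv2.contourArea)
    rr=cv2.minAreaRect(c);bx=cv2.boxPoints(rr);P=plane(w3,bx,.041);print(rr,bx.round(1).tolist(),'ctr',P.mean(0).round(4),[round(1e3*np.linalg.norm(P[i]-P[i-1]),1) for i in (1,2)],[np.degrees(np.arctan2(*(P[i]-P[i-1])[1::-1])).round(1) for i in(1,2)])
E
```

```text
clock: 4.62
ee_pos: [0.4347, -0.2066, 0.1494]
orientation: [180.0, -0.1, -0.0]
force: [-0.2, -0.2, 0.3]
gripper_width: 0.0911
grasp_force: 0.0
[ 0.43472635 -0.20659792  0.14935487] [ 1.79967872e+02 -6.58395334e-02 -1.45786299e-02] [-26.8  13.  107.2   0.   59.7  63.2]
socket (array([ 0.54601659, -0.24970734,  0.04352883]), [np.float64(0.0007017139285902645), np.float64(0.0007017139285904966)])
110.0 1084 [ 63.  67. 152. 155. 158.]
((283.4205627441406, 208.0323486328125), (48.3954963684082, 32.21253204345703), 4.398705005645752) [[258.1000061035156, 222.1999969482422], [260.5, 190.10000610351562], [308.79998779296875, 193.8000030517578], [306.29998779296875, 225.89999389648438]] ctr [ 0.4377 -0.2062  0.041 ] [np.float64(27.8), np.float64(40.2)] [np.float64(-5.3), np.float64(-94.5)]
((283.44482421875, 212.16207885742188), (47.58506393432617, 24.166234970092773), 4.763641834259033) [[258.70001220703125, 222.1999969482422], [260.70001220703125, 198.10000610351562], [308.20001220703125, 202.10000610351562], [306.20001220703125, 226.1999969482422]] ctr [ 0.4342 -0.2062  0.041 ] [np.float64(21.0), np.float64(39.8)] [np.float64(-5.6), np.float64(-94.9)]
```

View pics/w3.png

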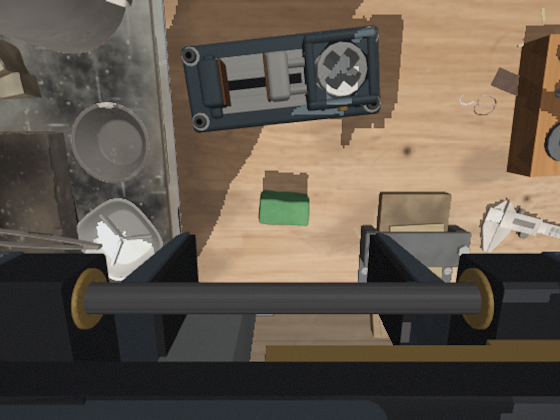

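Run:
```python
from h import *
w1,w2,w3,t=load('w1'),load('w2'),load('w3'),load('top0')
print(tri([(w2,(231,133.5)),(w3,(283.4,212.2))]),tri([(w2,(231,133.5)),(w3,(283.4,212.2)),(t,(212.5,257))]))
for w,p in((w2,[(222,115),(240,115),(240,152),(222,152)]),(w3,[(258.7,222.2),(260.7,198.1),(308.2,202.1),(306.2,226.2)])):
  for z in(.02,.03,.041):
    P=plane(w,p,z);print(z,P.mean(0).round(4),np.linalg.norm(P[1]-P[0]).round(4),np.linalg.norm(P[2]-P[1]).round(4))
g=cv2.cvtColor(w3[1]['pixels'],cv2.COLOR_RGB2HSV)
print(g[212,250:318,0].tolist());print(g[212,250:318,1].tolist());print(g[212,250:318,2].tolist());print(g[185:235,284].tolist())
```

```text
(array([ 0.43551333, -0.20582088,  0.0454228 ]), [np.float64(0.0003051512607623842), np.float64(0.00030515126076235787)]) (array([ 0.43300354, -0.20663049,  0.03120696]), [np.float64(0.0008747554594478362), np.float64(0.0012861688347219362), np.float64(0.0013067650904796575)])
0.02 [ 0.432  -0.2066  0.02  ] 0.0214 0.0434
0.03 [ 0.4334 -0.2063  0.03  ] 0.0209 0.0424
0.041 [ 0.4349 -0.2059  0.041 ] 0.0203 0.0413
0.02 [ 0.4288 -0.2063  0.02  ] 0.0226 0.0428
0.03 [ 0.4314 -0.2062  0.03  ] 0.0219 0.0414
0.041 [ 0.4342 -0.2062  0.041 ] 0.021 0.0398
[15, 15, 15, 15, 15, 15, 15, 15, 14, 67, 63, 61, 62, 61, 62, 61, 61, 61, 61, 61, 61, 61, 61, 61, 61, 61, 61, 61, 61, 61, 61, 61, 61, 61, 62, 61, 61, 61, 61, 61, 62, 62, 62, 61, 61, 60, 61, 60, 61, 60, 59, 60, 59, 59, 60, 60, 61, 61, 58, 20, 15, 16, 16, 16, 16, 16, 16, 16]
[87, 86, 84, 85, 84, 82, 83, 84, 93, 119, 91, 83, 81, 82, 82, 83, 82, 80, 82, 81, 80, 80, 82, 81, 83, 81, 82, 81, 82, 80, 81, 81, 81, 82, 82, 80, 80, 82, 83, 82, 83, 83, 84, 82, 82, 77, 78, 78, 82, 78, 79, 79, 77, 79, 78, 78, 78, 83, 79, 76, 77, 76, 72, 73, 72, 72, 73, 74]
[193
[... 377 characters left out ...]
19], [14, 90, 119], [15, 93, 118], [14, 96, 117], [19, 84, 91], [55, 86, 65], [63, 85, 66], [63, 96, 64], [61, 93, 63], [59, 93, 66], [60, 86, 65], [60, 89, 66], [60, 85, 66], [62, 101, 68], [62, 90, 105], [62, 86, 137], [61, 82, 152], [61, 83, 154], [60, 82, 153], [61, 83, 154], [61, 83, 153], [61, 83, 154], [61, 82, 155], [61, 82, 158], [61, 81, 160], [62, 82, 159], [61, 81, 158], [61, 81, 157], [61, 80, 159], [59, 82, 159], [60, 81, 161], [61, 82, 158], [61, 83, 157], [62, 84, 157], [62, 84, 157], [62, 87, 155], [62, 94, 152], [41, 74, 137], [16, 82, 187], [15, 80, 204], [15, 79, 204], [16, 78, 207], [15, 77, 208], [15, 73, 206], [15, 76, 206], [16, 75, 207], [15, 77, 206], [16, 79, 204]]
```

```bash
python3 shift.py '[{"z": 0.05,"rz": 4},{"z": 0.1,"rz": 4},{"z": 0.13,"rz": 4},{"z": 0.139,"rz": 4},{"z": 0.139,"rz": 4}]' 0.07 && python3 shift.py '[{},{},{},{}]' 0.02
```

```text
clock: 5.3
ee_pos: [0.4346, -0.206, 0.0101]
orientation: [180.0, -0.0, -4.0]
force: [0.1, 0.2, -0.2]
gripper_width: 0.0701
grasp_force: 0.0
clock: 5.8
ee_pos: [0.4347, -0.206, 0.0108]
orientation: [180.0, -0.1, -4.0]
force: [-0.2, -0.9, 5.7]
gripper_width: 0.0445
grasp_force: 30.0
```

```bash
python3 shift.py '[{"z": -0.05},{"z": -0.1},{"x": 0.102,"y": -0.0357,"z": -0.1,"rz": -99.7},{"x": 0.102,"y": -0.0357,"z": -0.1,"rz": -99.7},{"x": 0.102,"y": -0.0357,"z": -0.1,"rz": -99.7},{"x": 0.102,"y": -0.0357,"z": -0.1,"rz": -99.7},{"x": 0.102,"y": -0.0357,"z": -0.1,"rz": -99.7},{"x": 0.102,"y": -0.0357,"z": -0.1,"rz": -99.7},{"x": 0.102,"y": -0.0357,"z": -0.1,"rz": -99.7},{"x": 0.102,"y": -0.0357,"z": -0.1,"rz": -99.7}]' && python3 shift.py '[{"rz": -20},{"rz": -19.5},{"rz": -19.5}]'
python3 - <<'E'
from h import *
w=snap('w4');s=w[0];print(s['ee_pos'],s['orientation'],s['q'].round(1),s['gripper_width'])
a=w[1]['pixels'][60:330,180:390];cv2.imwrite('pics/w4c.png',cv2.resize(a,None,fx=2.2,fy=2.2,interpolation=cv2.INTER_CUBIC)[:,:,::-1])
E
```

```text
clock: 7.05
ee_pos: [0.5379, -0.1768, 0.1095]
orientation: [-179.9, -0.0, 82.3]
force: [0.4, 0.1, -1.1]
gripper_width: 0.0446
grasp_force: 30.0
clock: 7.42
ee_pos: [0.538, -0.1769, 0.1096]
orientation: [-180.0, -0.0, 101.3]
force: [0.1, -0.3, -1.0]
gripper_width: 0.045
grasp_force: 30.0
[ 0.53802486 -0.17691031  0.1095751 ] [-1.79961380e+02 -3.78358481e-02  1.01336988e+02] [-19.4  22.5  99.5   0.   58.1 -30.7] 0.04495672153611405
```

View pics/w4c.png

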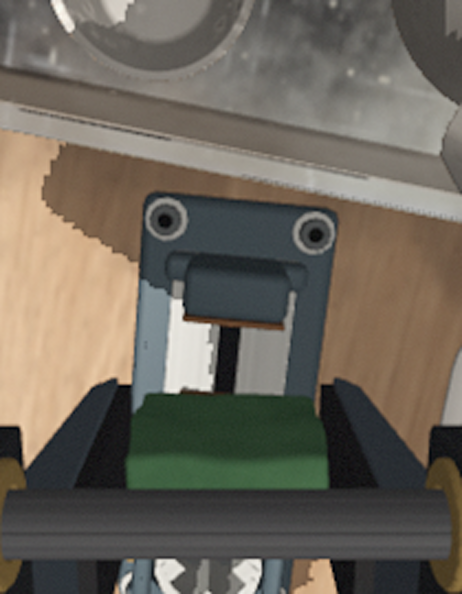

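Run:
```python
from h import *
w=load('w4');q=lambda a:np.array(a)/2.2+[180,60]
P=plane(w,q([(183,318),(285,325),(165,219),(314,233)]),.048);print(P.round(4),P[:2].mean(0),np.degrees(np.arctan2(*(P[1]-P[0])[1::-1])))
B=plane(w,q([(165,219),(314,233)]),.016);print(B,B.mean(0),np.degrees(np.arctan2(*(B[1]-B[0])[1::-1])))
g=np.array([np.cos(np.radians(95.7)),np.sin(np.radians(95.7))]);print('bed',P[:2].mean(0)[:2]-.017*g, 'from bolts offset',(B.mean(0)[:2]-[.539,-.1775])@np.array([g[1],-g[0]]))
```

```text
[[ 0.5214 -0.1609  0.048 ]
 [ 0.5536 -0.1567  0.048 ]
 [ 0.5102 -0.1313  0.048 ]
 [ 0.556  -0.1265  0.048 ]] [ 0.5374633  -0.15881639  0.048     ] 7.311005476294709
[[ 0.50842286 -0.13500533  0.016     ]
 [ 0.5604817  -0.12952396  0.016     ]] [ 0.53445228 -0.13226464  0.016     ] 6.010631764012298
bed [ 0.53915174 -0.17573234] from bolts offset -3.247235177698555e-05
```

```bash
python3 shift.py '[{"y": 0.001,"rz": 5.2},{"y": 0.001,"z": 0.03,"rz": 5.2},{"y": 0.001,"z": 0.06,"rz": 5.2},{"y": 0.001,"z": 0.07,"rz": 5.2},{"y": 0.001,"z": 0.075,"rz": 5.2}]' && python3 shift.py '[{"z": 0.002},{"z": 0.004},{"z": 0.006},{"z": 0.006}]'
```

```text
clock: 8.1
ee_pos: [0.5395, -0.1769, 0.0348]
orientation: [180.0, -0.0, 96.2]
force: [0.4, -0.3, -0.8]
gripper_width: 0.0447
grasp_force: 30.0
clock: 8.6
ee_pos: [0.5394, -0.1769, 0.0291]
orientation: [180.0, 0.0, 96.2]
force: [-0.2, -0.1, -0.9]
gripper_width: 0.0449
grasp_force: 30.0
```

```bash
python3 shift.py '[{"z": 0.0006},{"z": 0.0006}]' && python3 shift.py '[{"z": 0.0005},{"z": 0.0005}]'&& python3 shift.py '[{"z": 0.0005},{"z": 0.0005}]'
```

```text
clock: 8.85
ee_pos: [0.5395, -0.177, 0.0288]
orientation: [180.0, 0.0, 96.2]
force: [-1.3, 0.2, 2.1]
gripper_width: 0.0448
grasp_force: 30.0
clock: 9.1
ee_pos: [0.5395, -0.177, 0.0288]
orientation: [180.0, 0.0, 96.2]
force: [-2.4, 0.2, 5.9]
gripper_width: 0.0445
grasp_force: 30.0
clock: 9.35
ee_pos: [0.5395, -0.177, 0.0288]
orientation: [180.0, 0.0, 96.2]
force: [-3.3, 0.6, 9.8]
gripper_width: 0.045
grasp_force: 30.0
```

```bash
python3 shift.py '[{"z": -0.001},{"z": -0.001},{"z": -0.001},{"z": -0.001}]' 0.062 && python3 shift.py '[{"z": -0.03},{"z": -0.07},{"z": -0.12},{"x": -0.05,"z": -0.17},{"x": -0.1,"z": -0.17},{"x": -0.1,"z": -0.17},{"x": -0.1,"z": -0.17}]'
python3 - <<'E'
from h import *
w=snap('w5');s=w[0];print(s['ee_pos'],s['orientation'],s['q'].round(1),s['gripper_width'])
a=w[1]['pixels'][0:260,150:490];cv2.imwrite('pics/w5c.png',cv2.resize(a,None,fx=2.3,fy=2.3,interpolation=cv2.INTER_CUBIC)[:,:,::-1])
E
```

```text
clock: 9.85
ee_pos: [0.5393, -0.1769, 0.028]
orientation: [-180.0, -0.0, 96.2]
force: [-0.3, 0.3, -0.0]
gripper_width: 0.062
grasp_force: 0.0
clock: 10.72
ee_pos: [0.5497, -0.2758, 0.1975]
orientation: [-179.9, -0.1, 96.2]
force: [-0.4, 1.0, 0.3]
gripper_width: 0.0622
grasp_force: 0.0
[ 0.54965794 -0.27581021  0.1974729 ] [-1.79921555e+02 -9.74963796e-02  9.62091388e+01] [-27.7  22.6  85.6   0.   72.  -34. ] 0.06216850060099439
```

View pics/w5c.png

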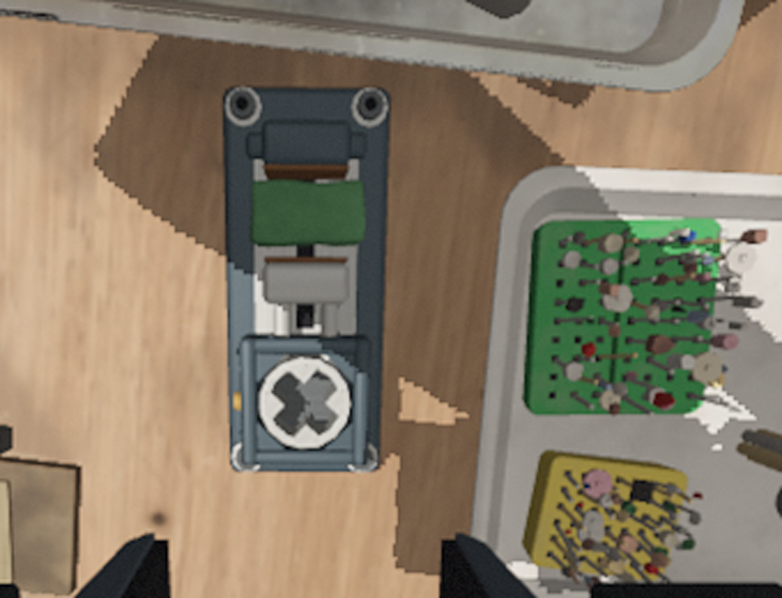

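Run:
```python
from h import *
for n,(u0,v0,u1,v1) in(('w5',(258,150,306,198)),('w2',(300,145,355,200))):
    w=load(n);g=cv2.cvtColor(w[1]['pixels'],cv2.COLOR_RGB2GRAY)[v0:v1,u0:u1]
    G=cv2.resize(g,None,fx=4,fy=4,interpolation=cv2.INTER_CUBIC)
    c=cv2.HoughCircles(cv2.GaussianBlur(G,(5,5),1),cv2.HOUGH_GRADIENT,1,60,param1=120,param2=15,minRadius=50,maxRadius=100)[0][0]
    uv=(c[:2]+.5)/4-.5+[u0,v0];C=plane(w,uv,.044)[0];print(n,uv,c[2]/4,C.round(4))
    yy,xx=np.mgrid[0:G.shape[0],0:G.shape[1]];P=plane(w,np.c_[(xx.ravel()+.5)/4-.5+u0,(yy.ravel()+.5)/4-.5+v0],.044)-C
    rr=np.hypot(P[:,0],P[:,1]);th=np.arctan2(P[:,1],P[:,0]);k=(rr>.009)&(rr<.0135);v=G.ravel()
    for T in(150,175,200):
        m=k&(v>T);z=np.exp(4j*th[m]).sum();a=np.degrees(np.angle(z))/4;print(T,m.sum()/k.sum(),'faces at',a.round(1),'slots at',(a+45).round(1)%90,abs(z)/m.sum())
    H=[v[k&(np.degrees(th)%360//10==i)].mean().round() for i in range(36)];print(H)
w1,w2,w5=load('w1'),load('w2'),load('w5')
g=mask(w1,lambda h,s,v:(s<60)&(v>60));print(plane(w1,[(285,232)],.075))
```

```text
w5 [282.   174.75] 19.775 [ 0.5465 -0.2494  0.044 ]
150 0.3123209169054441 faces at 8.9 slots at 53.9 0.8080130227046213
175 0.27292263610315187 faces at 8.9 slots at 53.9 0.8357656995825888
200 0.22098853868194843 faces at 9.0 slots at 54.0 0.8672914788714752
[np.float64(206.0), np.float64(194.0), np.float64(139.0), np.float64(113.0), np.float64(121.0), np.float64(110.0), np.float64(93.0), np.float64(93.0), np.float64(176.0), np.float64(210.0), np.float64(203.0), np.float64(141.0), np.float64(65.0), np.float64(64.0), np.float64(64.0), np.float64(64.0), np.float64(66.0), np.float64(126.0), np.float64(196.0), np.float64(208.0), np.float64(145.0), np.float64(67.0), np.float64(69.0), np.float64(68.0), np.float64(68.0), np.float64(75.0), np.float64(140.0), np.float64(194.0), np.float64(186.0), np.float64(107.0), np.float64(67.0), np.float64(71.0), np.float64(95.0), np.float64(117.0), np.float64(120.0), np.float64(177.0)]
w2 [327.   172.25] 15.9 [ 0.546  -0.2498  0.044 ]
150 0.17027027027027028 faces at 8.2 slots at 53.2 0.7929886059934267
175 0.14810810810810812 faces at 8.2 slots at 53.2 0.8242801863814947
200 0.0927027027027027 faces at 8.4 slots at 53.4 0.8600236609555139
[np.float64(119.0), np.float64(111.0), np.float64(86.0), np.float64(99.0), np.float64(111.0), np.float64(111.0), np.float64(96.0), np.float64(98.0), np.float64(179.0), np.float64(202.0), np.float64(187.0), np.float64(111.0), np.float64(69.0), np.float64(62.0), np.float64(59.0), np.float64(59.0), np.float64(67.0), np.float64(156.0), np.float64(200.0), np.float64(200.0), np.float64(157.0), np.float64(65.0), np.float64(59.0), np.float64(62.0), np.float64(63.0), np.float64(88.0), np.float64(109.0), np.float64(114.0), np.float64(117.0), np.float64(93.0), np.float64(65.0), np.float64(64.0), np.float64(84.0), np.float64(97.0), np.float64(99.0), np.float64(109.0)]
[[ 0.49544883 -0.43918017  0.075     ]]
```

```bash
python3 shift.py '[{"x": -0.153,"y": -0.077,"rz": 24},{"x": -0.153,"y": -0.077,"rz": 24},{"x": -0.153,"y": -0.077,"rz": 24},{"x": -0.153,"y": -0.077,"rz": 24},{"x": -0.153,"y": -0.077,"rz": 24}]' 0.06
python3 - <<'E'
from h import *
w=snap('w6');s=w[0];print(s['ee_pos'],s['orientation'],s['q'].round(1),s['gripper_width'])
a=w[1]['pixels'][90:330,180:390];cv2.imwrite('pics/w6c.png',cv2.resize(a,None,fx=2.5,fy=2.5,interpolation=cv2.INTER_CUBIC)[:,:,::-1])
E
```

```text
clock: 11.4
ee_pos: [0.4906, -0.4352, 0.1978]
orientation: [-179.9, -0.1, 72.3]
force: [0.5, 0.6, 0.1]
gripper_width: 0.0598
grasp_force: 0.0
[ 0.49063431 -0.43516472  0.19783199] [-1.79940287e+02 -8.57781978e-02  7.23115544e+01] [-42.6  26.3  79.5   0.1  74.3 -24.9] 0.05979653054584871
```

View pics/w6c.png

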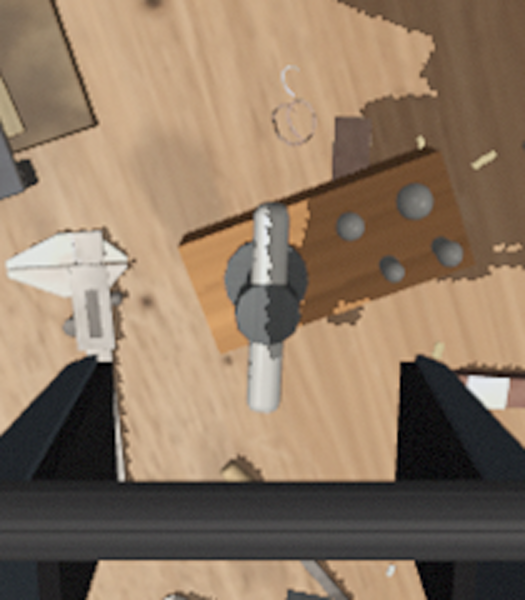

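Run:
```python
from h import *
w1,w=load('w1'),load('w6');q=lambda a:np.array(a)/2.5+[180,90]
# handle bar: light pixels inside the ROI
def bar(w,roi):
    p=mask(w,lambda h,s,v:(s<45)&(v>120),2);k=np.zeros_like(p);x0,y0,x1,y1=roi;k[y0:y1,x0:x1]=p[y0:y1,x0:x1]
    c=[c for c in cv2.findContours(k,cv2.RETR_EXTERNAL,cv2.CHAIN_APPROX_NONE)[0] if cv2.contourArea(c)>15]
    return cv2.minAreaRect(np.vstack(c))
for n,ww,roi in(('w6',w,(275,168,305,260)),('w1',w1,(268,200,302,262))):
    rr=bar(ww,roi);bx=cv2.boxPoints(rr);P=plane(ww,bx,.089);e=sorted([(np.linalg.norm(P[i]-P[i-1]),np.degrees(np.arctan2(*(P[i]-P[i-1])[1::-1]))) for i in(1,2)])
    print(n,rr,P.mean(0).round(4),np.round(e,4))
e=plane(w,q([(270,203),(264,413),(268,312)]),.089);print(e.round(4),e[:2].mean(0),np.linalg.norm(e[0]-e[1]),np.degrees(np.arctan2(*(e[0]-e[1])[1::-1])))
a,b=bar(w,(275,168,305,260)),bar(w1,(268,200,302,262));print(tri([(w,a[0]),(w1,b[0])]))
# collar on the block, hub
print('collar',plane(w,q([(266,281)]),.037))
```

```text
w6 ((284.5, 214.5), (81.0, 19.0), 90.0) [ 0.4912 -0.4374  0.089 ] [[ 1.560000e-02 -1.767060e+01]
 [ 7.100000e-02 -1.071672e+02]]
w1 ((284.116455078125, 233.74285888671875), (9.10672378540039, 54.41478729248047), 21.501432418823242) [ 0.494  -0.4377  0.089 ] [[ 1.14000e-02 -2.19796e+01]
 [ 7.19000e-02  6.93683e+01]]
[[ 0.5053 -0.4022  0.089 ]
 [ 0.4813 -0.4717  0.089 ]
 [ 0.4936 -0.4373  0.089 ]] [ 0.49334109 -0.43697659  0.089     ] 0.07348938701660608 70.94158416569475
(array([ 0.49364689, -0.43003099,  0.11182654]), [np.float64(0.0006306935379734523), np.float64(0.0006306935379733439)])
collar [[ 0.49323466 -0.43831186  0.037     ]]
```

```bash
python3 shift.py '[{"x": -0.0013,"y": 0.0035,"z": 0.05,"rz": 1.6},{"x": -0.0013,"y": 0.0035,"z": 0.09,"rz": 1.6},{"x": -0.0013,"y": 0.0035,"z": 0.11,"rz": 1.6},{"x": -0.0013,"y": 0.0035,"z": 0.122,"rz": 1.6},{"x": -0.0013,"y": 0.0035,"z": 0.122,"rz": 1.6}]' 0.05 && python3 shift.py '[{},{},{},{}]' 0.0
```

```text
clock: 12.08
ee_pos: [0.4936, -0.4379, 0.076]
orientation: [-179.9, -0.0, 70.7]
force: [-0.1, -0.1, -0.4]
gripper_width: 0.05
grasp_force: 0.0
clock: 12.58
ee_pos: [0.4933, -0.4392, 0.0766]
orientation: [180.0, 0.0, 70.6]
force: [-0.4, -0.3, -0.5]
gripper_width: 0.0128
grasp_force: 0.0
```

```bash
python3 shift.py '[{},{}]'
```

```text
clock: 12.82
ee_pos: [0.4933, -0.4392, 0.0766]
orientation: [180.0, 0.0, 70.6]
force: [-0.2, -0.1, 2.6]
gripper_width: 0.0118
grasp_force: 30.0
```

```bash
python3 shift.py '[{"z": -0.012},{"z": -0.03},{"z": -0.06},{"x": 0.03,"z": -0.075,"rz": 4},{"x": 0.08,"z": -0.075,"rz": 8},{"x": 0.13,"y": -0.01,"z": -0.075,"rz": 14},{"x": 0.18,"y": -0.0133,"z": -0.075,"rz": 16.7},{"x": 0.195,"y": -0.0133,"z": -0.075,"rz": 16.7},{"x": 0.195,"y": -0.0133,"z": -0.075,"rz": 16.7}]'
python3 - <<'E'
from h import *
w=snap('w7');s=w[0];print(s['ee_pos'],s['orientation'],s['q'].round(1),s['gripper_width'],s['force'],s['ft_torque'])
a=w[1]['pixels'][90:330,160:410];cv2.imwrite('pics/w7c.png',cv2.resize(a,None,fx=2.4,fy=2.4,interpolation=cv2.INTER_CUBIC)[:,:,::-1])
E
```

```text
clock: 13.95
ee_pos: [0.5459, -0.2503, 0.1522]
orientation: [179.9, 0.0, 54.1]
force: [-0.1, -0.6, -2.3]
gripper_width: 0.0122
grasp_force: 30.0
[ 0.54592539 -0.25034808  0.15224205] [1.79915041e+02 9.53469587e-03 5.40674123e+01] [-25.7  23.   91.6  -0.   65.2  10.2] 0.012230755244146968 [-0.0863202  -0.60702905 -2.31479354] [-0.10535981  0.10149557 -0.02505107]
```

View pics/w7c.png

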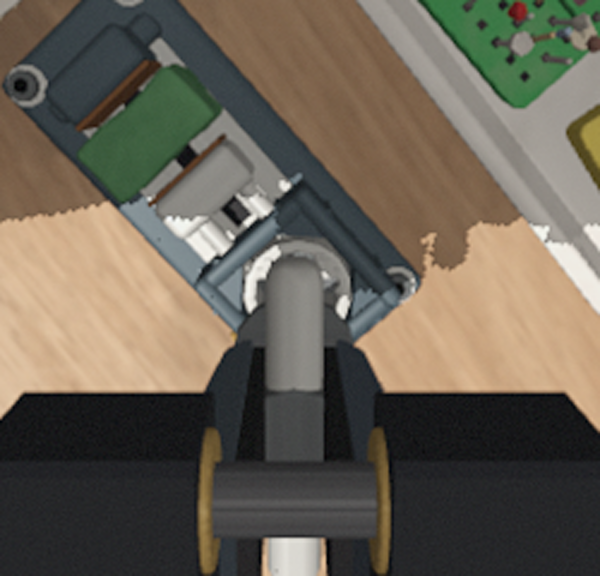

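Run:
```python
from h import *
w=load('w7');s=w[0];o,d=ray(w,[(282.9,197.5)])
R=Ro.from_euler('xyz',s['orientation'],degrees=True).as_matrix();o=R.T@(o-s['ee_pos']);d=R.T@d[0]
for z in(.0015,-.006,-.0135): print(z,o+d*(z-o[2])/d[2])
print('socket now',plane(w,[(160+296/2.4,90+285/2.4)],.044))
```

```text
0.0015 [ 0.036396   -0.00074403  0.0015    ]
-0.006 [ 0.03800341 -0.0007638  -0.006     ]
-0.0135 [ 0.03961081 -0.00078356 -0.0135    ]
socket now [[ 0.54823595 -0.24727912  0.044     ]]
```

```bash
python3 shift.py '[{"z": 0.02},{"z": 0.035},{"z": 0.043},{"z": 0.047},{"z": 0.05},{"z": 0.05}]' && python3 shift.py '[{"z": 0.003},{"z": 0.006},{"z": 0.009},{"z": 0.012},{"z": 0.012}]'
```

```text
clock: 14.75
ee_pos: [0.5455, -0.2507, 0.1015]
orientation: [180.0, -0.0, 53.9]
force: [-0.1, -0.3, -2.4]
gripper_width: 0.0115
grasp_force: 30.0
clock: 15.38
ee_pos: [0.5452, -0.2506, 0.089]
orientation: [-180.0, 0.0, 53.9]
force: [-0.1, -0.1, -2.5]
gripper_width: 0.0118
grasp_force: 30.0
```

```bash
python3 shift.py '[{"z": 0.0008},{"z": 0.0008}]' && python3 shift.py '[{"z": 0.0008},{"z": 0.0008}]'
```

```text
clock: 15.62
ee_pos: [0.5454, -0.2507, 0.0886]
orientation: [180.0, -0.0, 53.9]
force: [0.2, 0.3, -1.6]
gripper_width: 0.0116
grasp_force: 30.0
clock: 15.88
ee_pos: [0.5455, -0.2508, 0.0885]
orientation: [180.0, -0.0, 53.9]
force: [-1.1, 1.1, 4.1]
gripper_width: 0.0119
grasp_force: 30.0
```

```bash
python3 shift.py '[{"rz": 5},{"rz": 10},{"rz": 15},{"rz": 20},{"rz": 25},{"rz": 30},{"y": -0.0005,"rz": 35},{"y": -0.0005,"rz": 40},{"y": -0.0005,"rz": 40}]'
python3 - <<'E'
from bench import r
s=r.observe();print(s['ft_torque'],s['joint_torque'],s['q'])
E
```

```text
clock: 17.0
ee_pos: [0.5465, -0.2513, 0.0886]
orientation: [179.8, -0.2, 14.0]
force: [2.2, -1.3, 1.5]
gripper_width: 0.0117
grasp_force: 30.0
[-0.36378508 -0.30953862  0.09752193] [  0.24645159 -44.01299715 -17.90112734   0.24838482   0.84168607
   0.23594032] [-2.57815261e+01  2.63405011e+01  9.63467912e+01 -1.26793781e-02
  5.70696069e+01  5.02086449e+01]
```

```bash
python3 shift.py '[{"rz": 5},{"rz": 10},{"rz": 15},{"rz": 20},{"rz": 25},{"rz": 30},{"rz": 35},{"rz": 35}]'
python3 - <<'E'
from bench import r
s=r.observe();print(s['ft_torque'],s['joint_torque'],s['q'])
E
```

```text
clock: 18.0
ee_pos: [0.5464, -0.2513, 0.0886]
orientation: [180.0, -0.2, -20.9]
force: [2.4, -2.7, 2.6]
gripper_width: 0.0119
grasp_force: 30.0
[-0.46513284 -0.42291263  0.13313342] [  0.35809804 -43.53492737 -17.10768342   0.29240188   1.17027137
   0.23624727] [-2.57839712e+01  2.63423718e+01  9.63484505e+01 -1.09487769e-02
  5.70737060e+01  8.51501714e+01]
```

```bash
for i in 1; do python3 shift.py '[{"rz": 5},{"rz": 10},{"rz": 15},{"rz": 20},{"rz": 20}]'; done
python3 - <<'E'
from h import *
w=snap('w8');s=w[0];print(s['ft_torque'],s['joint_torque'][5],s['q'])
t=snap('top8','top')
a=t[1]['pixels'][180:275,170:260];cv2.imwrite('pics/top8c.png',cv2.resize(a,None,fx=6,fy=6,interpolation=cv2.INTER_CUBIC)[:,:,::-1])
E
```

```text
clock: 18.62
ee_pos: [0.5464, -0.2513, 0.0886]
orientation: [-180.0, -0.2, -40.8]
force: [3.0, -2.7, 3.4]
gripper_width: 0.012
grasp_force: 30.0
[-0.600603   -0.61919329  0.44464103] 0.5657491274178028 [-2.57779143e+01  2.63411369e+01  9.63505060e+01 -3.23395960e-02
  5.70759286e+01  1.05080267e+02]
```

```bash
python3 shift.py '[{"rz": 3},{"rz": 6},{"rz": 6}]'
python3 -c "
from bench import r
s=r.observe();print(s['ft_torque'],s['joint_torque'][5],s['q'][5])"
python3 shift.py '[{"rz": 3},{"rz": 6},{"rz": 6}]'
python3 -c "
from bench import r
s=r.observe();print(s['ft_torque'],s['joint_torque'][5],s['q'][5])"
```

```text
clock: 19.1
ee_pos: [0.5463, -0.2512, 0.0886]
orientation: [-179.9, -0.2, -46.8]
force: [4.1, -3.0, 4.1]
gripper_width: 0.012
grasp_force: 30.3
[-0.54580146 -0.75701248  0.84107704] 0.9328389912843704 111.09712419913198
clock: 19.48
ee_pos: [0.5461, -0.251, 0.0885]
orientation: [-179.9, -0.2, -52.8]
force: [4.1, -2.0, 5.4]
gripper_width: 0.0128
grasp_force: 31.4
[-0.5312464  -0.68710295  1.054568  ] 1.152004636824131 117.06640004350379
```

```bash
python3 shift.py '[{"rz": -3},{"rz": -5},{"rz": -5}]' && python3 shift.py '[{},{},{},{}]' 0.05 && python3 shift.py '[{"z": -0.02},{"z": -0.05},{"z": -0.1},{"z": -0.1},{"x": -0.12,"z": -0.1},{"x": -0.12,"z": -0.1},{"x": -0.12,"z": -0.1},{"x": -0.12,"z": -0.1}]'
python3 - <<'E'
from h import *
w=snap('w9');t=snap('s9','scene');s=w[0];print(s['ee_pos'],s['force'],s['grasp_force'])
a=cv2.resize(w[1]['pixels'][0:280],(560,280));b=cv2.resize(t[1]['pixels'][190:330,140:420],(560,280),interpolation=cv2.INTER_CUBIC)
cv2.imwrite('pics/end.png',np.vstack([a,b])[:,:,::-1])
E
```

```text
clock: 19.85
ee_pos: [0.5462, -0.251, 0.0886]
orientation: [-179.9, -0.2, -47.9]
force: [3.0, -2.0, 4.5]
gripper_width: 0.0116
grasp_force: 30.0
clock: 20.35
ee_pos: [0.5442, -0.25, 0.0871]
orientation: [180.0, 0.1, -48.1]
force: [0.3, -0.1, 0.2]
gripper_width: 0.0482
grasp_force: 0.0
clock: 21.35
ee_pos: [0.4651, -0.1614, 0.1876]
orientation: [-180.0, -0.0, -48.0]
force: [0.2, 0.1, 0.1]
gripper_width: 0.0499
grasp_force: 0.0
[ 0.46512809 -0.16137611  0.18756577] [0.15447225 0.06980605 0.09856692] 0.0
```

View pics/end.png

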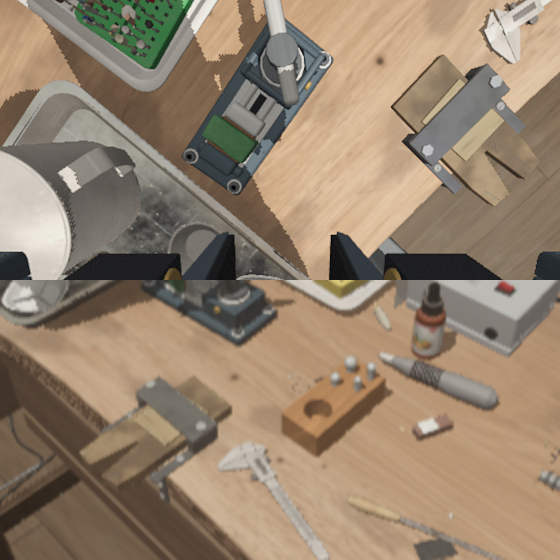

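The final pictures show the key standing in the socket at (280,55), the block clamped between the jaws at (232,138), the tool-block hole empty and the bystanders undisturbed. The arm is clear, so I'm handing in.

```bash
python3 -c "
from bench import r
print(r.finish_job())"
```

```text
the job is handed in; nothing more can be done
None
```

The job is handed in at about 21 s of the 67 s allowed, with no verdict returned: the wax block stands between the jaws, clamped by turning the key until the torque passed 1 N m, and the key is left fully home in the socket with the bystanders looking undisturbed in the last pictures.

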